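# Find the rocking corner of the cup jig and shim it

### The arm

A 7-joint arm with a two-finger parallel gripper is mounted at the origin on a cart in front of the work surface, level with it; the furniture and walls round the work are solid. World frame = base frame: x ahead of the robot, y to its left, z up, the work surface at z = 0. Lengths are in m, angles in rad, forces in N, time in s.
With the tool pointing down it reaches from about 0.425 to 0.925 m from the base axis. Payload 6.8 kg.
Tool frame: the origin (TCP) lies on the front face of the gripper's body, between the roots of the fingers; the fingertips stand 73 mm ahead of it and the grasp point (between the pads) lies 54 mm ahead of it; z points along the fingers, y is the direction in which the jaws open and shut (so a half turn about z gives the same grasp; the last joint's range is limited). The gripper opens to 85 mm and grips with 20 to 120 N. Pads are 22 mm wide; open, the fingers measure 114 mm over their backs; the gripper's body (76 mm by 85 mm) begins 54 mm behind the grasp point. The pads swing forward as they close: fully open they stand 13 mm farther back than shut.
Start: joints at [-1.383, 0.477, 0.022, 1.555, -0.011, 1.109, -0.083], TCP at [0.197, 0.646, 0.304] pointing down, gripper open.
Joint ranges: [-2.96, 2.96], [-0.34, 2.1], [-1.41, 1.46], [0.24, 2.44], [-1.37, 4.51], [0.17, 1.92], [-2.96, 2.96]. Speed limits (rad/s): [2.39, 2.39, 3.14, 3.14, 3.14, 3.14, 3.14].

### API

Orientations are given as a rotation vector (axis times angle).
In Python, from bench import * gives the robot as it stands.
- The arm moves only by the tool jog_arm, never from a script. Its argument "plan" is a list of rows, each a list of 2 entries, a list of its own where there are three numbers: the shift along the world's x, y, z in cm, then the turn about the world's z in rad. In form: [[[tx, ty, tz], twist], ...]. A call has 1 to 12 rows; each row shifts and turns the commanded pose from where the row before left it; what a row does not reach is not made up. A row lasts 1/10 s, in which the tool goes at most 50 mm and 8.59 degrees, less where a joint would pass 70% of its speed; a pose out of reach is approached as far as the arm can. A call is refused whole if a number of a shift passes 5 or a number of a turn 0.15, either way. A call with a gripper value outside its range is refused whole. "hand" is the finger opening in cm, from 0 to 8.54, set as the call begins (left out, the last holds). The fingers move at their own pace and stop on an object; "grip_force" is the grip in N (left out, the last holds). Time passes only in rows, so rows that do not move let the fingers close. It gives the time, the measured TCP pose, the force and the opening at its end, in the units of the state.
- get_obs(): the state, without advancing time (a new reading comes with each control period).
- grab_frame(name): name is "scene" or "side" or "wrist"; returns the picture (384x512x3 uint8, red, green, blue); there is no depth.
- get_calibration(name): a dict with "intrinsics" (3x3 intrinsics, pixels), "k1" (the pictures are not rectified: a ray, as slopes to the right and down, at radius r is drawn at 1 + k1 r^2 times it, then the intrinsics apply), "xyz" and "orientation" of the camera in the world. Camera axes: x right, y down, z forward; pixel columns grow to the right and rows downward; lengths in m; the calibration is good to about 2 mm. A picture is of the moment at which its call begins: read the wrist's pose just before it. get_calibration takes no time and is no camera call; for the wrist camera it gives the pose at the moment of the call.
- hand_in(): hands the job in, once; it reports no verdict.
The state is a dict: "clock": time; "joints": joint angles; "qvel": joint speeds; "tau": joint torques, N m; "tcp_pos": TCP position; "orientation": TCP orientation; "contact_force": force on the tool from outside, world axes, zero at the start; "moment": the same for the moment, N m; "grip_width": finger opening in m.
Only numpy, scipy, OpenCV 4.12 (cv2) and the standard library are available. Lean on these libraries where they do the work, as an engineer would, in place of code of your own. Each camera call takes 0.05 s, during which the arm holds its last target. There are 200 camera calls.

### The job

The cup jig's plate rocks on its base. Press down on the plate's corners with your fingertips until you find the one that gives, press that corner's red flip shim all the way flat, then press the corner again to check that it is firm. Leave the other three shims up, do not lift or shift the plate, and leave the cups, beaker and thermometer where they are.

Things in the scene. Friction and masses are not known exactly. Their poses are not given: they have to be found in the camera images.
- jig_base: Grey cast base of the cup jig, fixed to the table, 216 x 166 x 8 mm. Origin: centre of its underside, on the table top; x points away from the robot (turned by up to 0.25 rad), y to the left, z up. Small upright steel stops, 40 mm high, stand at the middle of each side and keep the plate from sliding.
- jig_plate: Loose aluminium jig plate, 200 (x) x 150 (y) x 10 mm, 1.8 kg, level on four hidden seats on the base, the screw heads showing where. In its middle a white round cup nest (112 mm across, 12 mm high); a 12 mm high pin at the middle of its near and far edges. Origin: centre of its underside, 33.5 mm above the table; axes like the base's. Three corners sit solidly, one (any; they look alike) gives.
- corner_near_left (a point): Point on the top face of the jig plate at the corner nearer the robot, on the left side seen from the robot, 5 mm outside a dark flush screw head, above that corner's seat; 43.5 mm above the table. Press down here.
- corner_near_right (a point): Point on the top face of the jig plate at the corner nearer the robot, on the right side seen from the robot, 5 mm outside a dark flush screw head, above that corner's seat; 43.5 mm above the table. Press down here.
- corner_far_left (a point): Point on the top face of the jig plate at the corner farther from the robot, on the left side seen from the robot, 5 mm outside a dark flush screw head, above that corner's seat; 43.5 mm above the table. Press down here.
- corner_far_right (a point): Point on the top face of the jig plate at the corner farther from the robot, on the right side seen from the robot, 5 mm outside a dark flush screw head, above that corner's seat; 43.5 mm above the table. Press down here.
- tab_near_left (a point): Centre of the upper face of the red thumb tab (26 x 26 x 8 mm) of the flip shim at the corner nearer the robot, on the left side seen from the robot. The lever's pivot lies under the plate's edge, 16 mm above the table; the tab is 50 mm from it, outside the plate. At first the lever slopes up and outwards at about 43 degrees, this point about 53 mm above the table; pressed flat it is level, this point 20 mm above the table.
- tab_near_right (a point): Centre of the upper face of the red thumb tab (26 x 26 x 8 mm) of the flip shim at the corner nearer the robot, on the right side seen from the robot. The lever's pivot lies under the plate's edge, 16 mm above the table; the tab is 50 mm from it, outside the plate. At first the lever slopes up and outwards at about 43 degrees, this point about 53 mm above the table; pressed flat it is level, this point 20 mm above the table.
- tab_far_left (a point): Centre of the upper face of the red thumb tab (26 x 26 x 8 mm) of the flip shim at the corner farther from the robot, on the left side seen from the robot. The lever's pivot lies under the plate's edge, 16 mm above the table; the tab is 50 mm from it, outside the plate. At first the lever slopes up and outwards at about 43 degrees, this point about 53 mm above the table; pressed flat it is level, this point 20 mm above the table.
- tab_far_right (a point): Centre of the upper face of the red thumb tab (26 x 26 x 8 mm) of the flip shim at the corner farther from the robot, on the right side seen from the robot. The lever's pivot lies under the plate's edge, 16 mm above the table; the tab is 50 mm from it, outside the plate. At first the lever slopes up and outwards at about 43 degrees, this point about 53 mm above the table; pressed flat it is level, this point 20 mm above the table.
- shim_near_left (a joint): Flip shim lever at the corner nearer the robot, on the left side seen from the robot, rad: 0 parked up (starts at 0 to 0.05), 0.76 flat on its stop. Turns stiffly (about 2 N at the tab) and stays where left. On the last part of its way a cam on it comes up under the plate and fills the gap at a loose corner; flat, it is over centre and the plate cannot push it back.
- shim_near_right (a joint): Flip shim lever at the corner nearer the robot, on the right side seen from the robot, rad: 0 parked up (starts at 0 to 0.05), 0.76 flat on its stop. Turns stiffly (about 2 N at the tab) and stays where left. On the last part of its way a cam on it comes up under the plate and fills the gap at a loose corner; flat, it is over centre and the plate cannot push it back.
- shim_far_left (a joint): Flip shim lever at the corner farther from the robot, on the left side seen from the robot, rad: 0 parked up (starts at 0 to 0.05), 0.76 flat on its stop. Turns stiffly (about 2 N at the tab) and stays where left. On the last part of its way a cam on it comes up under the plate and fills the gap at a loose corner; flat, it is over centre and the plate cannot push it back.
- shim_far_right (a joint): Flip shim lever at the corner farther from the robot, on the right side seen from the robot, rad: 0 parked up (starts at 0 to 0.05), 0.76 flat on its stop. Turns stiffly (about 2 N at the tab) and stays where left. On the last part of its way a cam on it comes up under the plate and fills the gap at a loose corner; flat, it is over centre and the plate cannot push it back.
- soft_seat (a joint): Spring seat hidden under the loose corner: how far it is pressed down, m. Near 0 with the plate at rest; it starts to give at about 2.5 N, is 0.003 down (its stop) at about 5 N, and springs back. It tells nothing of which corner that is until that corner is pressed.
- beaker: Bystander: small steel beaker, 70 mm across, 69 mm high, left of the jig. Origin: centre of its underside.
- thermometer: Bystander: white pen thermometer with a steel probe, 174 mm long, lying left of the jig. Origin: middle of its underside.
- cup_near: Bystander: orange paste cup, 104 mm across, 46 mm high, right of the jig and nearer the robot. Origin: centre of its underside.
- cup_label: Bystander: orange paste cup with a green label, 104 mm across, 46 mm high, right of the jig and farther away. Origin: centre of its underside.

How it is judged:
On the way, in this order (a step that is already met when the one before it is completed fails the run):
1. the loose corner has been found: pressed with the fingers, it has dipped by more than 1.8 mm (contact force between the fingers and jig_plate above 2 N and value of joint soft_seat above 0.0018 m), for 0.1 s.
2. the shim of that corner is pressed flat (over 0.68 rad), the other three still up (under 0.25 rad) (((horizontal distance between soft_seat and tab_near_left below 0.11 m and value of joint shim_near_left above 0.68 rad and value of joint each of shim_near_right, shim_far_left, shim_far_right below 0.25 rad) or (horizontal distance between soft_seat and tab_near_right below 0.11 m and value of joint shim_near_right above 0.68 rad and value of joint each of shim_near_left, shim_far_left, shim_far_right below 0.25 rad) or (horizontal distance between soft_seat and tab_far_left below 0.11 m and value of joint shim_far_left above 0.68 rad and value of joint each of shim_near_left, shim_near_right, shim_far_right below 0.25 rad) or (horizontal distance between soft_seat and tab_far_right below 0.11 m and value of joint shim_far_right above 0.68 rad and value of joint each of shim_near_left, shim_near_right, shim_far_left below 0.25 rad))), for 0.2 s.
3. that corner is pressed again with more than 4 N; it dips less than 1.5 mm and its shim takes the load (over 1.5 N) (contact force between the fingers and jig_plate above 4 N and value of joint soft_seat below 0.0015 m and ((horizontal distance between soft_seat and tab_near_left below 0.11 m and value of joint shim_near_left above 0.68 rad and contact force between shim_near_left and jig_plate above 1.5 N) or (horizontal distance between soft_seat and tab_near_right below 0.11 m and value of joint shim_near_right above 0.68 rad and contact force between shim_near_right and jig_plate above 1.5 N) or (horizontal distance between soft_seat and tab_far_left below 0.11 m and value of joint shim_far_left above 0.68 rad and contact force between shim_far_left and jig_plate above 1.5 N) or (horizontal distance between soft_seat and tab_far_right below 0.11 m and value of joint shim_far_right above 0.68 rad and contact force between shim_far_right and jig_plate above 1.5 N))), for 0.2 s.
At the end, for the whole second after the job is handed in: The shim at the corner that rocked is flat (over 0.68 of 0.76 rad), the other three are up (under 0.25 rad), and the plate lies at rest and level on its base (tilt under 0.012 rad, within 6 mm of where it was, the corner's seat pressed down by less than 1.5 mm) (((horizontal distance between soft_seat and tab_near_left below 0.11 m and value of joint shim_near_left above 0.68 rad and value of joint each of shim_near_right, shim_far_left, shim_far_right below 0.25 rad) or (horizontal distance between soft_seat and tab_near_right below 0.11 m and value of joint shim_near_right above 0.68 rad and value of joint each of shim_near_left, shim_far_left, shim_far_right below 0.25 rad) or (horizontal distance between soft_seat and tab_far_left below 0.11 m and value of joint shim_far_left above 0.68 rad and value of joint each of shim_near_left, shim_near_right, shim_far_right below 0.25 rad) or (horizontal distance between soft_seat and tab_far_right below 0.11 m and value of joint shim_far_right above 0.68 rad and value of joint each of shim_near_left, shim_near_right, shim_far_left below 0.25 rad)) and angle between jig_plate's own z axis and vertical below 0.012 rad and distance of jig_plate from where it was at the start of the episode below 0.006 m and linear speed of jig_plate below 0.01 m/s and value of joint soft_seat below 0.0015 m); the robot touches nothing.
It fails at once if the shim of a corner that sits firmly is pushed down (over 0.4 rad) ((value of joint shim_near_left above 0.4 rad and not (horizontal distance between soft_seat and tab_near_left below 0.11 m)) or (value of joint shim_near_right above 0.4 rad and not (horizontal distance between soft_seat and tab_near_right below 0.11 m)) or (value of joint shim_far_left above 0.4 rad and not (horizontal distance between soft_seat and tab_far_left below 0.11 m)) or (value of joint shim_far_right above 0.4 rad and not (horizontal distance between soft_seat and tab_far_right below 0.11 m))).
It fails at once if the plate is lifted or shifted by more than 10 mm (distance of jig_plate from where it was at the start of the episode above 0.01 m).
It fails at once if a cup, the beaker or the thermometer is moved by more than 20 mm, or a cup or the beaker is tipped (distance of any of beaker, thermometer, cup_near, cup_label from where it was at the start of the episode above 0.02 m or angle between any of beaker, cup_near, cup_label's own z axis and vertical above 0.3 rad).
It also fails if it takes over 54 s, if anything falls off the work surface, if the arm or the gripper's body presses on something with over 40 N, if the wrist force passes 120 N, or if a joint passes its speed limit or range.

## Working session

There is one attempt and no reset: what is moved stays moved. The work goes in short steps, Python scripts to look and compute and a tool call to move; the robot and the scene stay as the last step left them, time stands still between calls to the robot, and variables do not carry over. Pictures are saved under pics/ and viewed, about 8 in all and at most 12, crops included, and the job is handed in when it is done.

Besides the shell and the picture viewer there is one more tool, called after ">>>" by a JSON object that holds its "op" and its "data", one argument or row to a line. jog_arm: Moves the arm, as the interface text tells. Its arguments: {"type":"object","properties":{"plan":{"type":"array","items":{"type":"array"}},"hand":{"type":"number"},"grip_force":{"type":"number"}},"required":["plan"]}

```bash
mkdir -p pics
python3 - <<'E'
from bench import *
import cv2,numpy as np
for n in("scene","side"):
    cv2.imwrite(f"pics/{n}0.png",cv2.resize(grab_frame(n)[:,:,::-1],(800,600),interpolation=cv2.INTER_CUBIC))
    print(n,get_calibration(n))
print(get_calibration("wrist"));print(get_obs())
E
```

```text
scene {'intrinsics': array([[473.19478267,   0.        , 254.51789908],
       [  0.        , 473.19478267, 190.05941672],
       [  0.        ,   0.        ,   1.        ]]), 'k1': -0.09980831055031514, 'xyz': array([-0.33551275,  0.64730357,  0.54349576]), 'orientation': array([-1.01988862,  2.05792208, -1.3055161 ])}
side {'intrinsics': array([[366.57014094,   0.        , 252.71400378],
       [  0.        , 366.57014094, 190.18096163],
       [  0.        ,   0.        ,   1.        ]]), 'k1': -0.034568446719977976, 'xyz': array([ 0.39494905, -0.68284632,  0.64551502]), 'orientation': array([-2.27174592,  0.21808374, -0.12908237])}
{'intrinsics': array([[292.23620453,   0.        , 255.88364317],
       [  0.        , 292.23620453, 194.80018659],
       [  0.        ,   0.        ,   1.        ]]), 'k1': -0.0051866952269739005, 'xyz': array([0.12201717, 0.66787017, 0.37328057]), 'orientation': array([2.31340093, 1.71725011, 0.26877553])}
{'clock': 0.1, 'joints': array([-1.3830918 ,  0.47776443,  0.02236028,  1.55633673, -0.01147951,
        1.10931084, -0.08309088]), 'qvel': array([ 0.00011568, -0.00150223, -0.00052114, -0.00303369, -0.00056745,
        0.00037236, -0.00089351]), 'tau': array([ 4.19596981e-03, -5.97764325e+01,  1.61360085e+00, -2.81958461e+01,
        1.28580045e-02,  4.95609143e-03,  6.88045503e-06]), 'tcp_pos': array([0.19666574, 0.64528657, 0.30299837]), 'orientation': array([-4.62906313e-01, -3.10720020e+00,  2.65144304e-03]), 'contact_force': array([ 0.7449716 ,  0.5898663 , -0.21060161]), 'moment': array([ 0.02545544, -0.02245124,  0.02222061]), 'grip_width': 0.08586754927870478}
```

View pics/scene0.png

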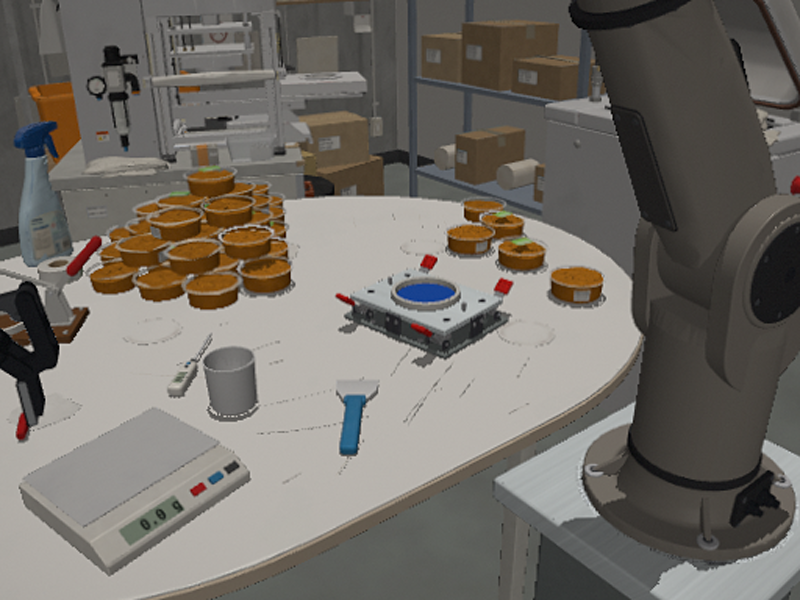

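View pics/side0.png

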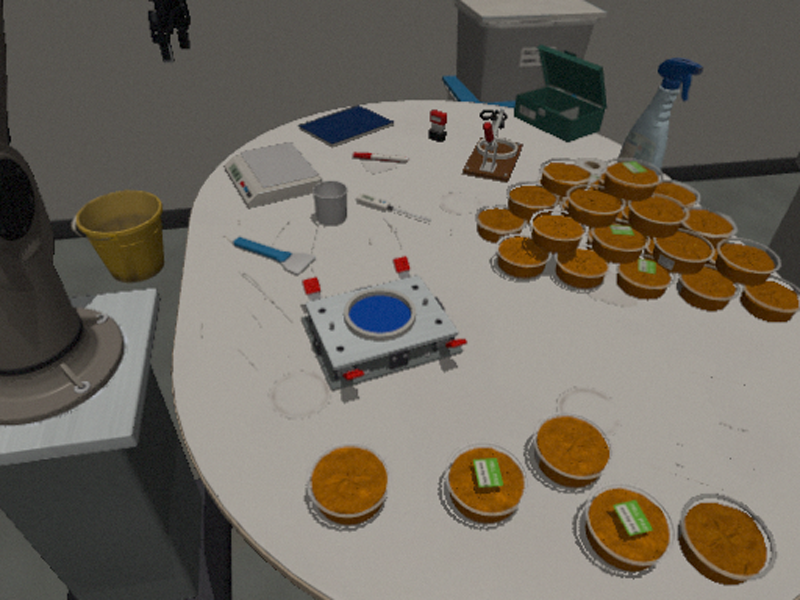

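The scene picture shows the jig at about (425,310), tabs sticking out to its left and right. The side picture shows the plate spanning (300–470, 280–385), with cups to the right (near in the picture) and the beaker to the left. I'll take a closer crop next.

Run:
```python
from bench import *
import cv2,numpy as np
im=grab_frame("side")[:,:,::-1]
cv2.imwrite("pics/side1.png",cv2.resize(im[158:253,185:310],(750,570),interpolation=cv2.INTER_CUBIC))
```

```text
(no output)
```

View pics/side1.png

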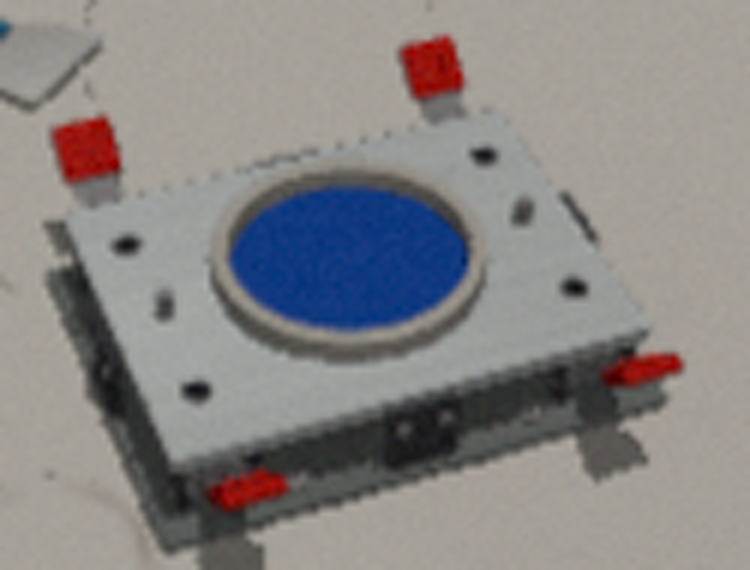

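The crop shows plate corners FL (495,110), NL (68,212), NR (178,465), FR (648,332). Screws are at NL (127,245), FL (484,155), FR (574,288), NR (196,390), and tabs at NL (86,150), FL (432,67), NR (248,490), FR (643,368).

```bash
cat > h.py <<'E'
from bench import *
import cv2,numpy as np
from scipy.spatial.transform import Rotation as R
def ray(c,px,z):
    px=np.array(px,float).reshape(-1,1,2)
    n=cv2.undistortPoints(px,c["intrinsics"],np.array([c["k1"],0,0,0.]))[:,0]
    d=np.c_[n,np.ones(len(n))]@R.from_rotvec(c["orientation"]).as_matrix().T
    return c["xyz"]+d*((z-c["xyz"][2])/d[:,2])[:,None]
def proj(c,P):
    r=R.from_rotvec(c["orientation"]).as_matrix().T
    return cv2.projectPoints(np.atleast_2d(P).astype(float),cv2.Rodrigues(r)[0],-r@c["xyz"],c["intrinsics"],np.array([c["k1"],0,0,0.]))[0][:,0]
E
python3 - <<'E'
from h import *
np.set_printoptions(precision=4,suppress=True)
c=get_calibration("side")
f=lambda p:(np.array(p)+.5)/6-.5+[185,158]
P=ray(c,f([(68,212),(495,110),(648,332),(178,465)]),.0435)[:,:2]
M=np.array([(-.1,.075),(.1,.075),(.1,-.075),(-.1,-.075)])
o=P.mean(0);u,s,vt=np.linalg.svd(M.T@(P-o));Q=(u@vt).T;yaw=np.arctan2(Q[1,0],Q[0,0])
print("origin",o,"yaw",yaw,"res",(P-o)@Q-M)
S=ray(c,f([(127,245),(484,155),(574,288),(196,390)]),.0435)[:,:2]
print("screws",S,(S-o)@Q)
T=ray(c,f([(86,150),(432,67),(643,368),(248,490)]),.053)[:,:2]
print("tabs",T,(T-o)@Q)
B=ray(c,np.array([(331,222),(371,203),(432,220)])*.64,.0)[:,:2];print("beaker,therm",B)
K=ray(c,np.array([(348,480),(485,478)])*.64,.046)[:,:2];print("cups",K)
E
```

```text
origin [ 0.5151 -0.0382] yaw 0.18589207484705264 res [[ 0.0032  0.0005]
 [-0.0028  0.0003]
 [-0.0034  0.    ]
 [ 0.0029 -0.0008]]
screws [[ 0.428  -0.0067]
 [ 0.5849  0.0241]
 [ 0.6017 -0.0642]
 [ 0.4452 -0.0937]] [[-0.0798  0.0471]
 [ 0.0801  0.0484]
 [ 0.0803 -0.0415]
 [-0.079  -0.0416]]
tabs [[ 0.4167  0.0457]
 [ 0.573   0.077 ]
 [ 0.6129 -0.1219]
 [ 0.4562 -0.1559]] [[-0.0812  0.1006]
 [ 0.0781  0.1025]
 [ 0.0807 -0.1004]
 [-0.0796 -0.1048]]
beaker,therm [[0.4774 0.307 ]
 [0.5702 0.3661]
 [0.683  0.2794]]
cups [[ 0.427  -0.3128]
 [ 0.5864 -0.3406]]
```

>>> {"op": "jog_arm", "data": {
  "plan": [
    [[2,-4.2,0],-0.07],
    [[2,-4.2,0],-0.07],
    [[2,-4.2,0],-0.07],
    [[2,-4.2,0],-0.07],
    [[2,-4.2,0],-0.07],
    [[2,-4.2,0],-0.07],
    [[2,-4.2,0],-0.07],
    [[2,-4.2,0],-0.07],
    [[2,-4.2,0],-0.07],
    [[2,-4.2,0],-0.07],
    [[2,-4.2,0],-0.07],
    [[2,-4.2,0],-0.07]
  ],
  "hand": 0,
  "grip_force": 40
}}

```text
clock: 1.35
tcp_pos: [0.4371, 0.1399, 0.304]
orientation: [-1.693, -2.646, -0.001]
contact_force: [1.1, 1.0, -0.1]
grip_width: -0.0001
```

>>> {"op": "jog_arm", "data": {
  "plan": [
    [[2,-4.2,0],-0.07],
    [[2,-4.2,-1],-0.07],
    [[2,-4.2,-2],-0.07],
    [[1.5,-4.2,-2],-0.04],
    [[0,0,0],0],
    [[0,0,0],0],
    [[0,0,0],0]
  ]
}}

```text
clock: 2.05
tcp_pos: [0.5115, -0.0246, 0.2543]
orientation: [-2.004, -2.418, -0.001]
contact_force: [-0.5, 0.4, -0.2]
grip_width: -0.0003
```

Run:
```python
from h import *
np.set_printoptions(precision=4,suppress=True)
o=get_obs();c=get_calibration("wrist")
im=grab_frame("wrist")[:,:,::-1]
cv2.imwrite("pics/w1.png",cv2.resize(im,(800,600),interpolation=cv2.INTER_CUBIC))
m=R.from_rotvec(o["orientation"]).as_matrix();print(o["clock"],o["tcp_pos"],m,o["contact_force"],o["grip_width"]);print(c["xyz"],c["orientation"])
np.savez("w1.npz",xyz=c["xyz"],ori=c["orientation"])
```

```text
2.05 [ 0.5115 -0.0246  0.2543] [[-0.1856  0.9826 -0.0001]
 [ 0.9826  0.1856  0.0007]
 [ 0.0007  0.     -1.    ]] [-0.4884  0.3966 -0.1974] -0.0002524365274370134
[0.497  0.0518 0.3246] [2.8229 0.2672 0.0424]
```

View pics/w1.png

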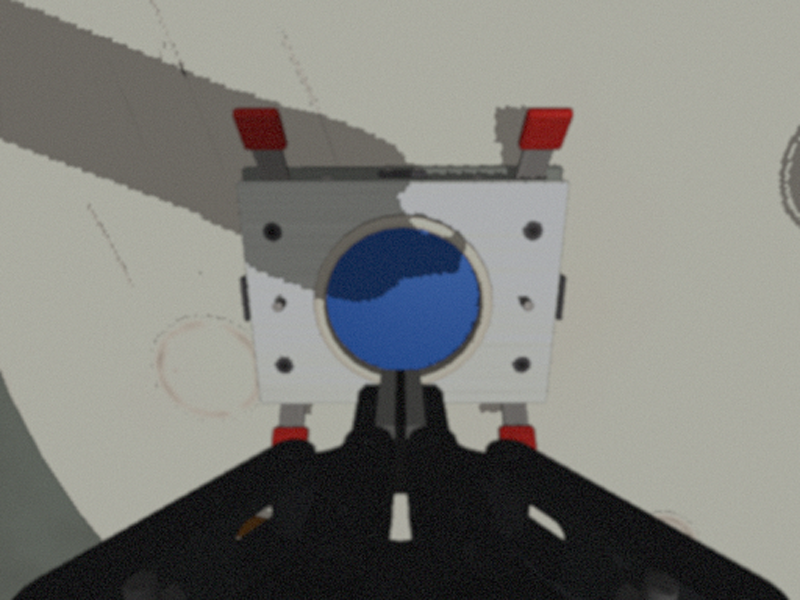

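The wrist view is aligned with the plate. Corners are NL (238,182), FL (568,181), FR (546,402), NR (259,403), screws NL (272,231), FL (533,230), FR (521,364), NR (284,365), and left tabs (260,129) and (546,129). The right tabs are partly hidden by the fingers.

Run:
```python
from h import *
np.set_printoptions(precision=4,suppress=True)
c=get_calibration("wrist")
f=lambda p:(np.array(p)+.5)*.64-.5
P=ray(c,f([(238,182),(568,181),(546,402),(259,403)]),.0435)[:,:2]
M=np.array([(-.1,.075),(.1,.075),(.1,-.075),(-.1,-.075)])
o=P.mean(0);u,s,vt=np.linalg.svd(M.T@(P-o));Q=(u@vt).T;yaw=np.arctan2(Q[1,0],Q[0,0])
print("origin",o,"yaw",yaw,"res",(P-o)@Q-M)
S=ray(c,f([(272,231),(533,230),(521,364),(284,365)]),.0435)[:,:2]
print("screws",(S-o)@Q)
T=ray(c,f([(260,129),(546,129)]),.053)[:,:2]
print("tabs",T,(T-o)@Q)
print("fingertip proj",(proj(c,get_obs()["tcp_pos"]-[0,0,.073])+.5)/.64)
o=np.array([.515,-.037]);a=.186;Q=np.array([[np.cos(a),-np.sin(a)],[np.sin(a),np.cos(a)]])
for n,s in dict(NL=(-1,1),FL=(1,1),FR=(1,-1),NR=(-1,-1)).items(): 
    print(n,"press",o+Q@(np.array(s)*[.08,.05]),"tab",o+Q@(np.array(s)*[.08,.112]))
```

```text
origin [ 0.5153 -0.0322] yaw 0.19150858603630616 res [[ 0.0018 -0.001 ]
 [-0.0015 -0.0008]
 [-0.0006  0.001 ]
 [ 0.0003  0.0007]]
screws [[-0.0804  0.0448]
 [ 0.0801  0.0451]
 [ 0.0798 -0.0451]
 [-0.0801 -0.0454]]
tabs [[0.4176 0.0537]
 [0.5741 0.0837]] [[-0.0796  0.1029]
 [ 0.0798  0.1027]]
fingertip proj [[399.689  392.9678]]
NL press [ 0.4271 -0.0027] tab [0.4157 0.0583]
FL press [0.5844 0.0269] tab [0.5729 0.0879]
FR press [ 0.6029 -0.0713] tab [ 0.6143 -0.1323]
NR press [ 0.4456 -0.1009] tab [ 0.4571 -0.1619]
```

>>> {"op": "jog_arm", "data": {
  "plan": [
    [[3.75,2.75,0],0],
    [[3.75,2.7,0],0],
    [[0,0,-4],0],
    [[0,0,-4],0],
    [[0,0,-3],0],
    [[0,0,-1.9],0],
    [[0,0,0],0],
    [[0,0,0],0],
    [[0,0,0],0]
  ]
}}

```text
clock: 3.0
tcp_pos: [0.5875, 0.0294, 0.1268]
orientation: [2.005, 2.417, 0.004]
contact_force: [-0.0, -0.1, 0.2]
grip_width: -0.0001
```

>>> {"op": "jog_arm", "data": {
  "plan": [
    [[0,0,-0.3],0],
    [[0,0,-0.3],0],
    [[0,0,-0.15],0],
    [[0,0,0],0],
    [[0,0,0],0],
    [[0,0,0],0]
  ]
}}

```text
clock: 3.6
tcp_pos: [0.5866, 0.0287, 0.1177]
orientation: [2.007, 2.417, 0.0]
contact_force: [0.3, -1.3, 0.1]
grip_width: -0.0002
```

>>> {"op": "jog_arm", "data": {
  "plan": [
    [[0,0,-0.1],0],
    [[0,0,0],0],
    [[0,0,0],0]
  ]
}}

```text
clock: 3.9
tcp_pos: [0.5865, 0.0287, 0.1166]
orientation: [-2.007, -2.417, 0.0]
contact_force: [-0.1, 0.2, 0.4]
grip_width: 0.0001
```

>>> {"op": "jog_arm", "data": {
  "plan": [
    [[0,0,-0.1],0],
    [[0,0,0],0],
    [[0,0,0],0]
  ]
}}

```text
clock: 4.2
tcp_pos: [0.5866, 0.0287, 0.1159]
orientation: [2.007, 2.417, 0.001]
contact_force: [-1.3, 0.5, 3.2]
grip_width: -0.0001
```

>>> {"op": "jog_arm", "data": {
  "plan": [
    [[0,0,-0.1],0],
    [[0,0,0],0],
    [[0,0,0],0]
  ]
}}

```text
clock: 4.5
tcp_pos: [0.5867, 0.0288, 0.1148]
orientation: [2.007, 2.417, 0.001]
contact_force: [-0.6, 0.7, 4.5]
grip_width: 0.0001
```

>>> {"op": "jog_arm", "data": {
  "plan": [
    [[0,0,-0.1],0],
    [[0,0,0],0],
    [[0,0,0],0]
  ]
}}

```text
clock: 4.8
tcp_pos: [0.5867, 0.0289, 0.1139]
orientation: [2.007, 2.417, 0.001]
contact_force: [-1.0, 1.1, 5.6]
grip_width: 0.0
```

>>> {"op": "jog_arm", "data": {
  "plan": [
    [[0,0,-0.1],0],
    [[0,0,0],0],
    [[0,0,0],0]
  ]
}}

```text
clock: 5.1
tcp_pos: [0.5867, 0.029, 0.1133]
orientation: [-2.007, -2.417, -0.001]
contact_force: [-2.6, 0.3, 10.4]
grip_width: 0.0002
```

>>> {"op": "jog_arm", "data": {
  "plan": [
    [[0,0,-0.1],0],
    [[0,0,0],0],
    [[0,0,0],0]
  ]
}}

```text
clock: 5.4
tcp_pos: [0.5868, 0.0289, 0.1131]
orientation: [-2.007, -2.417, -0.002]
contact_force: [-6.4, 1.2, 18.9]
grip_width: 0.0001
```

FL gave about 2.8 mm between 3 and 5.6 N, then hit a hard stop. It's the loose corner, so its tab is next.

>>> {"op": "jog_arm", "data": {
  "plan": [
    [[0,0,0.5],0],
    [[0,0,1.5],0],
    [[0,0,3],0],
    [[-0.7,3.2,0],0],
    [[-0.7,3.2,0],0],
    [[0,0,0],0],
    [[0,0,0],0],
    [[0,0,0],0]
  ]
}}

```text
clock: 6.2
tcp_pos: [0.5726, 0.0916, 0.1619]
orientation: [2.008, 2.415, -0.001]
contact_force: [-0.0, 0.3, 0.7]
grip_width: -0.0001
```

Run:
```python
from h import *
im=grab_frame("scene")[:,:,::-1]
cv2.imwrite("pics/s2.png",cv2.resize(im[140:250,190:340],(750,550),interpolation=cv2.INTER_CUBIC))
print(get_obs()["tcp_pos"],get_obs()["contact_force"])
```

```text
[0.57270342 0.09130092 0.1618533 ] [-0.50888292 -0.22412795 -0.60393839]
```

View pics/s2.png

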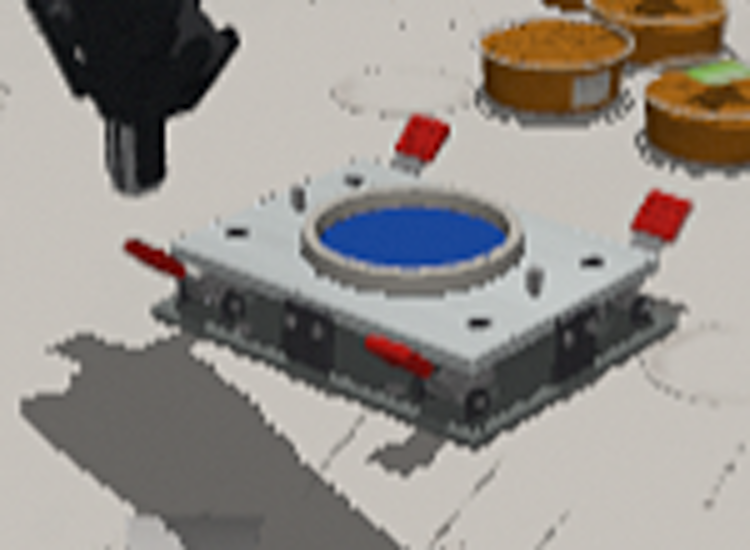

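The closed fingertips (135,190) hang above the outer end of the far-left tab (130–185, 240–275), as planned. All four tabs are up, so I'm pressing now.

>>> {"op": "jog_arm", "data": {
  "plan": [
    [[0,0.1,-1.5],0],
    [[0,0,-1],0],
    [[0,0,-0.8],0],
    [[0,0,-0.8],0],
    [[0,0,-0.5],0],
    [[0,0,-0.5],0],
    [[0,0,-0.5],0],
    [[0,0,-0.4],0],
    [[0,0,0],0],
    [[0,0,0],0]
  ]
}}

```text
clock: 7.25
tcp_pos: [0.5724, 0.0935, 0.1016]
orientation: [2.007, 2.417, -0.001]
contact_force: [-0.9, 0.0, -0.1]
grip_width: 0.0001
```

>>> {"op": "jog_arm", "data": {
  "plan": [
    [[0,0,-0.3],0],
    [[0,0,-0.3],0],
    [[0,0,-0.1],0],
    [[0,0,0],0],
    [[0,0,0],0]
  ]
}}

```text
clock: 7.75
tcp_pos: [0.5724, 0.0935, 0.0946]
orientation: [-2.007, -2.417, 0.001]
contact_force: [0.5, 0.5, -0.1]
grip_width: -0.0001
```

>>> {"op": "jog_arm", "data": {
  "plan": [
    [[0,0,-0.1],0],
    [[0,0,-0.1],0],
    [[0,0,0],0]
  ]
}}

```text
clock: 8.05
tcp_pos: [0.5724, 0.0936, 0.0927]
orientation: [-2.007, -2.417, 0.0]
contact_force: [-0.3, -0.5, 1.2]
grip_width: -0.0002
```

Run:
```python
from h import *
im=grab_frame("scene")[:,:,::-1]
cv2.imwrite("pics/s3.png",cv2.resize(im[140:250,190:340],(750,550),interpolation=cv2.INTER_CUBIC))
```

```text
(no output)
```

View pics/s3.png

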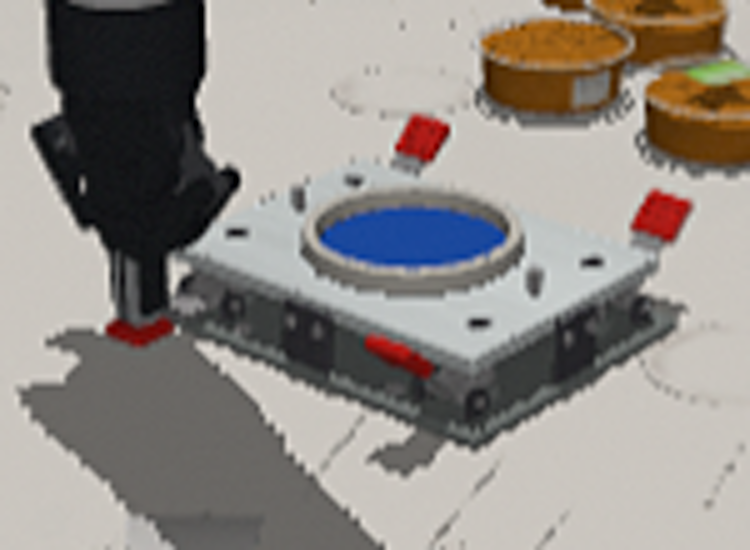

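The tab is under the fingertip at (140,330), nearly flat. I'll press on until the stop pushes back.

>>> {"op": "jog_arm", "data": {
  "plan": [
    [[0,0,-0.1],0],
    [[0,0,0],0],
    [[0,0,0],0]
  ]
}}

```text
clock: 8.4
tcp_pos: [0.5725, 0.0936, 0.0924]
orientation: [-2.007, -2.417, -0.0]
contact_force: [-3.3, -0.4, 10.2]
grip_width: 0.0001
```

>>> {"op": "jog_arm", "data": {
  "plan": [
    [[0,0,-0.1],0],
    [[0,0,0],0],
    [[0,0,0],0]
  ]
}}

```text
clock: 8.7
tcp_pos: [0.5726, 0.0936, 0.0922]
orientation: [-2.007, -2.416, -0.001]
contact_force: [-5.8, -0.8, 17.5]
grip_width: -0.0006
```

>>> {"op": "jog_arm", "data": {
  "plan": [
    [[0,0,0.5],0],
    [[0,0,2],0],
    [[0,0,4.7],0],
    [[0.7,-3.2,0],0],
    [[0.7,-3.2,0],0],
    [[0,0,-2],0],
    [[0,0,-1.5],0],
    [[0,0,-0.7],0],
    [[0,0,-0.3],0],
    [[0,0,0],0],
    [[0,0,0],0]
  ]
}}

```text
clock: 9.8
tcp_pos: [0.5868, 0.0302, 0.1179]
orientation: [2.006, 2.418, 0.001]
contact_force: [0.6, -0.4, -0.1]
grip_width: 0.0003
```

>>> {"op": "jog_arm", "data": {
  "plan": [
    [[0,0,-0.1],0],
    [[0,0,0],0],
    [[0,0,0],0]
  ]
}}

```text
clock: 10.1
tcp_pos: [0.5866, 0.0298, 0.1169]
orientation: [2.007, 2.417, 0.001]
contact_force: [-0.5, 0.0, 0.0]
grip_width: -0.0001
```

>>> {"op": "jog_arm", "data": {
  "plan": [
    [[0,0,-0.1],0],
    [[0,0,0],0],
    [[0,0,0],0]
  ]
}}

```text
clock: 10.4
tcp_pos: [0.5867, 0.0297, 0.1162]
orientation: [2.007, 2.417, 0.001]
contact_force: [-1.8, 0.8, 5.3]
grip_width: 0.0002
```

>>> {"op": "jog_arm", "data": {
  "plan": [
    [[0,0,-0.1],0],
    [[0,0,0],0],
    [[0,0,0],0],
    [[0,0,0],0]
  ]
}}

```text
clock: 10.8
tcp_pos: [0.5868, 0.0297, 0.116]
orientation: [-2.007, -2.417, -0.002]
contact_force: [-3.1, 0.1, 13.8]
grip_width: 0.0001
```

Now firm: 13.8 N with only about 0.3 mm of travel. Retracting.

>>> {"op": "jog_arm", "data": {
  "plan": [
    [[0,0,0.5],0],
    [[0,0,2],0],
    [[0,0,4],0],
    [[0,0,5],0],
    [[0,5,3],0],
    [[0,5,0],0],
    [[0,5,0],0],
    [[0,0,0],0],
    [[0,0,0],0],
    [[0,0,0],0]
  ]
}}

```text
clock: 11.8
tcp_pos: [0.5865, 0.171, 0.2553]
orientation: [2.009, 2.415, -0.001]
contact_force: [0.5, -0.5, 0.5]
grip_width: -0.0
```

Run:
```python
from h import *
im=grab_frame("side")[:,:,::-1]
cv2.imwrite("pics/side2.png",cv2.resize(im[140:260,170:330],(800,600),interpolation=cv2.INTER_CUBIC))
print(get_obs()["tcp_pos"],get_obs()["contact_force"])
```

```text
[0.5866461  0.17053194 0.25535737] [ 0.47709737 -0.21901382  0.27625697]
```

View pics/side2.png

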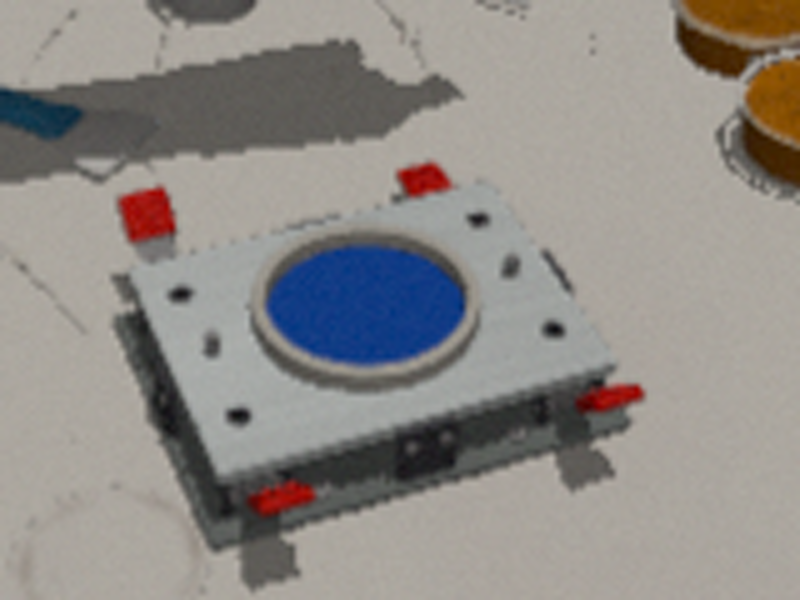

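The far-left shim (425,178) lies flat. The other three, at (148,213), (282,497) and (610,397), are up, and the plate hasn't moved.

```bash
python3 -c "
from bench import *
hand_in()"
```

```text
the job is handed in; nothing more can be done
```

The loose corner was far-left. Its shim is now flat, the corner is firm, and I handed the job in at about 12 s of the 54 s allowed.

- **Finding the corner:** I pressed far-left first, and it gave about 2.8 mm between roughly 3 and 5.6 N before hitting a hard stop. That matches the described spring seat, so I did not press the other three corners.
- **Shim:** I pressed the far-left tab down to its hard stop (17.5 N at the tool, fingertips about 19 mm above the table).
- **Re-check:** Pressed again, the corner took 13.8 N with only about 0.3 mm of travel.
- **Last look:** The final side picture showed the far-left shim flat, the other three up and the plate visibly unmoved. The arm was clear and the force reading was near zero. That crop did not cover the thermometer or the two right-hand cups and showed only the edge of the beaker, but the arm did not go near any of them.

No check failed. The one disagreement was a 3 mm difference between the two cameras on the plate's sideways position, which was too small to matter for pressing.

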